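# Seal the beetle's drying jar and start the dryer

## Task

Close the specimen jar that holds the beetle: swing its captive cap back over the mouth as far as the arm goes and screw the cap down (clockwise) until it is fully home. Then, with the jar sealed, start the dryer by turning the selector on the control box to the two-dot setting. Leave the other things on the bench where they are, and let go of everything.

Things in the scene. Friction and masses are not known exactly. Their poses are not given: they have to be found in the camera images.
- jar: glass specimen jar (80 mm diameter) with a pinned beetle inside, bolted down on a grey base 12 mm thick. Origin on the table under the jar's axis, z up; +x points from the jar's axis to the steel pillar that carries the swing arm, 95 mm away. Base covers x -60..120, y -55..55 mm. The neck is 52 mm in diameter.
- jar_mouth (a point): centre of the jar's mouth, on the rim, 108 mm above the table
- jar_pillar (a point): point on the pillar's vertical axis, 128 mm above the table, at the arm's underside; the arm turns about it. The pillar and arm stay below 140 mm.
- swing_arm (a joint): arm on the pillar with the cap in a threaded ring (88 mm wide, 128 to 138 mm above the table, its axis 95 mm from the pillar's). rad: 0 = cap over the mouth, at the arm's stop; grows clockwise from above as it swings away (to the jar's +y side). Light friction, stays where left. The cap's skirt has 3 mm clearance round the neck: short of the stop, the cap lands on the rim and jams.
- cap (a joint): turn of the black screw cap in the arm's ring, rad: 0 = screwed fully home (hard stop), grows counterclockwise from above as it is unscrewed, at most 3.2. The cap sinks 4 mm for each rad of clockwise turn; it turns against friction of about 0.12 N m. Over about 2.1 rad the skirt is clear of the rim.
- cap_top (a point): centre of the top of the cap's ribbed round grip (56 mm diameter, the upper 40 mm of the cap; below it a 68 mm barrel runs through the ring). 186 mm above the table when fully home, higher by 4 mm per rad unscrewed. Z axis up.
- control_box: white dryer control box 140 x 150 x 70 mm, fixed to the table; origin at the centre of its underside. On its top deck, around the selector, five settings at 50 mm radius: a bar (off), then clockwise one, two, three and four black dots; the two dots lie on the box's +x side.
- selector (a joint): grey bar knob on the deck, with detents. rad, grows clockwise seen from above: 0 = off, 0.6 = one dot, 1.2 = two dots, 1.8 = three dots, 2.4 = four dots. Clicks need about 0.15 N m.
- selector_grip (a point): point on the selector's axis at the height to grip, 96 mm above the table. The grip bar is 60 mm long, 16 mm wide, 76 to 106 mm above the table; its x axis runs along the bar to the pointer end with the white line, z up.
- reagent_bottle: capped squat glass jar with a paper label and green cap, 60 mm diameter, 120 mm high; origin at the centre of its underside, z up
- beaker: open glass cup, 68 mm diameter, 90 mm high; origin at the centre of its underside
- petri_dish: shallow glass dish, 90 mm diameter, 16 mm high; origin at the centre of its underside
- slide_box: plain flat wooden box 100 x 80 x 35 mm; origin at the centre of its underside
- specimen_tin: small round lidded metal tin, 44 mm diameter, 40 mm high; origin at the centre of its underside
Not all that is in view belongs to the job. Leave any blue or yellow look-alike of the control_box alone.

How it is judged:
On the way, in this order (a step that is already met when the one before it is completed fails the run):
1. the cap is over the mouth and screwed fully home (value of joint cap below 0.15 rad and value of joint swing_arm below 0.05 rad), for 0.2 s.
2. then the selector is on two dots, with the jar still sealed (all of step 1 and value of joint selector between 1.05 and 1.35 rad), for 0.2 s.
At the end, for the whole second after the job is handed in: The swing arm is over the mouth (within 0.05 rad of its stop), the cap is screwed home (within 0.15 rad of its stop), the selector is on two dots (1.2 rad, within 0.15), and all three are at rest (all of step 2 and velocity of joint cap between -0.05 and 0.05 rad/s and velocity of joint swing_arm between -0.05 and 0.05 rad/s and velocity of joint selector between -0.05 and 0.05 rad/s); the robot touches nothing.
It fails at once if another thing on the bench is pushed more than 40 mm from its place or tipped over (0.4 rad) (distance of any of reagent_bottle, beaker, petri_dish, slide_box, specimen_tin from where it was at the start of the episode above 0.04 m or angle between any of reagent_bottle, beaker, petri_dish, slide_box, specimen_tin's own z axis and vertical above 0.4 rad).
It also fails if it takes over 58 s, if anything falls off the work surface, if the arm or the gripper's body presses on something with over 40 N, if the wrist force passes 120 N, or if a joint passes its speed limit or range.

## Robot

A 6-joint arm with a two-finger parallel gripper is mounted at the origin on the work surface. World frame = base frame: x ahead of the robot, y to its left, z up, the work surface at z = 0. Lengths are in m, angles in rad, forces in N, time in s.
With the tool pointing down it reaches from about 0.3 to 0.775 m from the base axis. Payload 14.6 kg.
Tool frame: the origin (TCP) lies at the very end of the fingers, on their centre line; the grasp point (between the pads) lies 19 mm behind it; z points along the fingers, y is the line along which they close (so a half turn about z gives the same grasp; the last joint's range is limited). The gripper opens to 94 mm and grips with 3 to 60 N. Pads are 16 mm wide; open, the fingers measure 119 mm over their backs; the gripper's body (75 mm by 177 mm) begins 78 mm behind the grasp point.
Start: joints at [-1.295, 0.3, 1.521, -0, 1.321, -0.067], TCP at [0.185, -0.518, 0.205] pointing down, gripper open.
Joint ranges: [-3.03, 3.03], [-0.79, 2.21], [0.23, 2.52], [-1.04, 4.18], [0, 3.07], [-2.55, 2.55]. Speed limits (rad/s): [2.22, 2.22, 2.57, 3.14, 3.14, 3.14].

## Interface

Orientations are given as [roll, pitch, yaw] about the fixed x, y, z axes, in that order (R = Rz(yaw) Ry(pitch) Rx(roll)).
In Python, from station import ctrl gives the robot as it stands. The module is installed in compiled form; this text tells all that it offers.
- The arm moves only by the tool step_arm, never from a script. Its argument "deltas" is a list of rows, each an object with "dp": the shift along the tool's x, y, z scaled (see below), a list of three; "twist": the turn about the tool's z scaled (see below). In form: [{"dp": [tx, ty, tz], "twist": twist}, ...]. A call has 1 to 12 rows; each row shifts and turns the commanded pose from where the row before left it, along the tool's axes as they then stand; what a row does not reach is not made up. The controller multiplies each number of a shift by 0.04 m and each number of a turn by 4 degrees. A row lasts 1/10 s, in which the tool goes at most 50 mm and 8.59 degrees, less where a joint would pass 70% of its speed; a pose out of reach is approached as far as the arm can. A call with a number of a shift or a turn outside -1 to 1 is refused whole. A call with a gripper value outside its range is refused whole. "gripper" is the opening, from -1 (shut) to 1 (fully open), set as the call begins (left out, the last holds). The fingers move at their own pace and stop on an object; "squeeze" is the grip in N (left out, the last holds). Time passes only in rows, so rows that do not move let the fingers close. It gives the time, the measured TCP pose, the force, the opening and the grip force at its end, in the units of the state.
- ctrl.get_obs(): the state, without advancing time (a new reading comes with each control period).
- ctrl.camera(name): name is "side" or "top" or "wrist"; returns (picture, depth): 384x512x3 uint8, red, green, blue; 384x512 float32, m along the optical axis (not along the pixel's ray), 0 where there is no reading.
- ctrl.get_calibration(name): a dict with "fx", "fy", "cx", "cy" (pixels), "world_to_cam" (4x4, takes a point from world to camera coordinates); the wrist camera has in their place "hand_eye" (4x4, takes a point from camera to tool coordinates, whose origin is the TCP and whose axes are the flange's). Camera axes: x right, y down, z forward; pixel columns grow to the right and rows downward; lengths in m; the calibration is good to about 2 mm. A picture is of the moment at which its call begins: read the wrist's pose just before it. get_calibration takes no time and is no camera call.
- ctrl.hand_in(): hands the job in; it is judged then, once.
Trained networks look in the newest picture that a camera, given by its name, has taken for a name from the list of things; names that differ only in an ending like _2 or _b are one class to them, and where a whole thing is asked for, a point or a joint stands for the part that bears it (a point fixed in the world has none). Each returns a list of dicts, best first, with "conf" (0 to 1); they miss things now and then, are a little off and sometimes report something else, mostly with a low value. They report only what shows in the picture. A call takes as long as a camera call. They do not tell look-alikes from the thing itself.
- ctrl.spot_in(camera, label): "rect" ([left, top, right, bottom] as shares, 0 to 1, of the picture: columns of its width, rows of its height, round what is visible of it).
- ctrl.cut_out(camera, label): "pixels" (384x512 bool, what is visible of it) and "rect" ([left, top, right, bottom] as shares, 0 to 1, of the picture: columns of its width, rows of its height, round what is visible of it).
The state is a dict: "time_s": time; "qpos": joint angles; "joint_vel": joint speeds; "tau": joint torques, N m; "ee_pos": TCP position; "eef_rot": TCP orientation; "force": force on the tool from outside, world axes, zero at the start; "moment": the same for the moment, N m; "grip_width": finger opening in m; "grip_force": force on a finger pad.
Only numpy, scipy, OpenCV 4.12 (cv2) and the standard library are available. Lean on these libraries where they do the work, as an engineer would, in place of code of your own. Each camera call takes 0.05 s, during which the arm holds its last target. There are 200 camera calls.

## Working session

There is one attempt and no reset: what is moved stays moved. The work goes in short steps, Python scripts to look and compute and a tool call to move; the robot and the scene stay as the last step left them, time stands still between calls to the robot, and variables do not carry over. Pictures are saved under pics/ and viewed, at most 10 in all, crops included, and the job is handed in when it is done.

Besides the shell and the picture viewer there is one more tool, called after "Request:" as name(argument=value, ...) on one line, values as JSON. step_arm: Moves the arm, as the interface text tells. Its arguments: {"type":"object","properties":{"deltas":{"type":"array"},"gripper":{"type":"number"},"squeeze":{"type":"number"}},"required":["deltas"]}

```bash
mkdir -p pics; cat > h.py <<'E'
import numpy as np, cv2
from station import ctrl
from scipy.spatial.transform import Rotation as R
def w2c(n):
    c=ctrl.get_calibration(n)
    if n=='wrist':
        o=ctrl.get_obs(); T=np.eye(4); T[:3,:3]=R.from_euler('xyz',o['eef_rot']).as_matrix(); T[:3,3]=o['ee_pos']
        return c,np.linalg.inv(T@np.array(c['hand_eye']))
    return c,np.array(c['world_to_cam'])
def cloud(n,d,c=None):
    c,W=c or w2c(n); v,u=np.mgrid[:384,:512]
    p=np.stack([(u-c['cx'])/c['fx']*d,(v-c['cy'])/c['fy']*d,d],-1)
    M=np.linalg.inv(W); return p@M[:3,:3].T+M[:3,3]
def save(n,im): cv2.imwrite('pics/'+n+'.png',im[...,::-1])
E
python3 - <<'E'
from h import *
ims=[]
for n in ('top','side'):
    im,d=ctrl.camera(n); P=cloud(n,d); np.savez(n+'.npz',im=im,d=d,P=P); ims.append(im)
    for l in ['jar','cap','control_box','selector','swing_arm','reagent_bottle','beaker','petri_dish','slide_box','specimen_tin']:
        for r in ctrl.cut_out(n,l)[:3]:
            m=r['pixels']; q=P[m&(d>0)]
            print(n,l,round(r['conf'],2),(np.array(r['rect'])*[512,384,512,384]).astype(int), np.median(q,0).round(3) if len(q) else None, q[:,2].max().round(3) if len(q) else '')
big=np.vstack([cv2.resize(i,(800,600)) for i in ims]); save('top0',big[:600]); save('side0',big[600:])
print(ctrl.get_obs())
E
```

```text
top jar 0.71 [167 160 221 213] [0.485 0.243 0.088] 0.204
top cap 0.61 [165 177 190 197] [0.485 0.287 0.194] 0.204
top cap 0.54 [387 156 414 174] [ 0.558 -0.521  0.053] 0.095
top cap 0.42 [166 163 220 213] [0.484 0.243 0.089] 0.204
top control_box 0.97 [173 227 221 276] [0.256 0.247 0.07 ] 0.112
top control_box 0.9 [378 192 429 235] [ 0.373 -0.504  0.07 ] 0.112
top control_box 0.89 [314 208 369 259] [ 0.312 -0.275  0.07 ] 0.112
top selector 0.8 [187 244 207 265] [0.254 0.254 0.079] 0.112
top selector 0.76 [303 160 318 177] [ 0.549 -0.17   0.08 ] 0.11
top selector 0.73 [336 222 354 245] [ 0.312 -0.28   0.079] 0.112
top swing_arm 0.96 [165 167 202 201] [0.494 0.278 0.154] 0.204
top reagent_bottle 0.92 [125 175 152 190] [0.519 0.451 0.116] 0.126
top beaker 0.88 [387 155 414 173] [ 0.558 -0.521  0.052] 0.095
top beaker 0.52 [165 179 191 198] [0.485 0.285 0.195] 0.204
top petri_dish 0.73 [248 196 272 216] [0.424 0.007 0.01 ] 0.023
top slide_box 0.8 [252 129 269 156] [0.661 0.007 0.035] 0.045
top slide_box 0.31 [285 145 334 194] [ 0.546 -0.166  0.07 ] 0.11
top specimen_tin 0.56 [260 168 273
[... 962 characters left out ...]
 222] [0.531 0.004 0.037] 0.045
{'time_s': 1.1, 'qpos': array([-1.29459919e+00,  2.99895026e-01,  1.52099924e+00, -1.87258417e-05,
        1.32070595e+00, -6.66356356e-02]), 'joint_vel': array([ 0.00124473,  0.00062731,  0.0004518 , -0.0010205 ,  0.00040901,
       -0.00215156]), 'tau': array([ 1.62469027e-03, -5.31671512e+01, -3.52913940e+01,  7.08761089e-02,
        2.13165575e-02,  1.87232655e-05]), 'ee_pos': array([ 0.18485705, -0.51799171,  0.20544863]), 'eef_rot': array([-3.14158390e+00,  1.75996135e-05,  3.42837405e-01]), 'force': array([0.22311537, 0.34082808, 0.13560973]), 'moment': array([ 0.0004045 ,  0.02903962, -0.02167385]), 'grip_force': 0.0, 'grip_width': 0.09402563040115516}
```

View pics/top0.png

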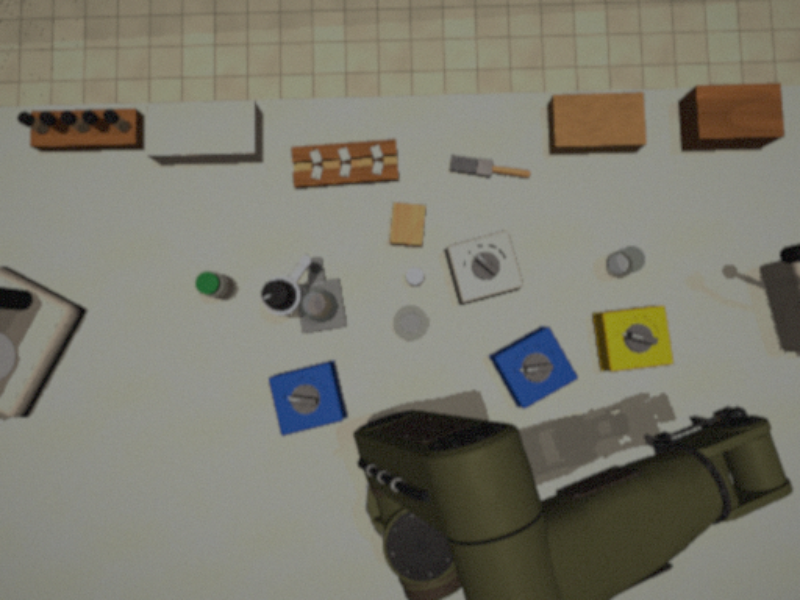

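View pics/side0.png

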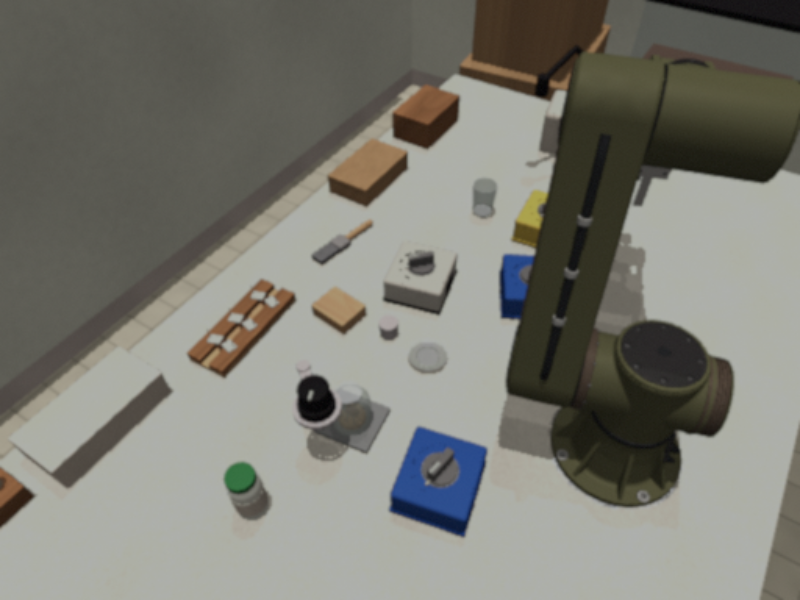

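The top view (800 px wide) shows one jar, with its base at (322,303), the black cap swung off at (280,293) and the pillar at about (315,268). There are four control boxes: white at (484,267), blue at (305,398) and (535,367), yellow at (640,338). The white one fits the description. I'll measure both targets and confirm the box in a crop.

```bash
python3 - <<'E'
from h import *
for n in ('top','side'):
    z=np.load(n+'.npz'); P=z['P']; im=z['im'].astype(int); X,Y,Z=np.moveaxis(P,-1,0)
    near=(abs(X-.5)<.16)&(abs(Y-.26)<.13)
    for a,b in((.18,.22),(.12,.15),(.095,.115),(.007,.017)):
        m=near&(Z>a)&(Z<b); q=P[m]
        if len(q)>5: print(n,a,b,m.sum(),'med',np.median(q,0).round(3),'min',np.percentile(q,2,axis=0).round(3),'max',np.percentile(q,98,axis=0).round(3), cv2.minAreaRect((q[:,:2]*1000).astype(np.float32)))
    nb=(abs(X-.55)<.12)&(abs(Y+.17)<.12)
    for a,b in((.063,.078),(.095,.12)):
        m=nb&(Z>a)&(Z<b); q=P[m]; print(n,'box',a,m.sum(),q.mean(0).round(3),np.median(q[:,2]).round(3),cv2.minAreaRect((q[:,:2]*1000).astype(np.float32)))
z=np.load('top.npz');im=z['im']
a=cv2.resize(im[140:225,150:235],(400,400),interpolation=3); b=cv2.resize(im[140:200,280:340],(400,400),interpolation=3)
save('crop1',np.hstack([a,b]))
E
```

```text
top 0.18 0.22 243 med [0.487 0.293 0.196] min [0.461 0.269 0.185] max [0.514 0.319 0.201] ((487.9698181152344, 294.2222595214844), (55.24007034301758, 55.05998229980469), 49.415157318115234)
top 0.12 0.15 295 med [0.521 0.263 0.137] min [0.447 0.229 0.129] max [0.571 0.332 0.144] ((515.7249755859375, 285.8249816894531), (86.38743591308594, 144.62351989746094), 73.02600860595703)
top 0.095 0.115 177 med [0.471 0.224 0.108] min [0.447 0.201 0.097] max [0.493 0.249 0.112] ((501.849853515625, 219.30935668945312), (50.49811553955078, 113.78752136230469), 79.42961120605469)
top 0.007 0.017 549 med [0.484 0.22  0.012] min [0.406 0.168 0.007] max [0.59  0.298 0.016] ((501.6328430175781, 259.01531982421875), (255.85009765625, 314.7811279296875), 89.66851043701172)
top box 0.063 1362 [ 0.55  -0.171  0.07 ] 0.07 ((550.9522094726562, -171.99020385742188), (139.5819091796875, 149.8084716796875), 13.77483081817627)
top box 0.095 81 [ 0.55  -0.171  0.106] 0.106 ((551.2255249023438, -171.55772399902344), (58.41878128051758, 16.2253360748291), 48.18648147583008)
side 0.18 0.22 350 med [0.482 0.3   0.
[... 333 characters left out ...]
003875732422)
side 0.095 0.115 224 med [0.465 0.228 0.107] min [0.443 0.205 0.097] max [0.493 0.252 0.111] ((457.434814453125, 256.6647644042969), (52.579891204833984, 114.64397430419922), 20.32605743408203)
side 0.007 0.017 456 med [0.431 0.252 0.011] min [0.407 0.17  0.007] max [0.503 0.286 0.016] ((521.685546875, 235.25833129882812), (228.48451232910156, 110.88166046142578), 8.154678344726562)
side box 0.063 939 [ 0.544 -0.161  0.07 ] 0.069 ((548.6822509765625, -169.63111877441406), (138.86248779296875, 152.84201049804688), 13.502824783325195)
side box 0.095 78 [ 0.548 -0.168  0.103] 0.104 ((548.7399291992188, -169.330322265625), (60.32539749145508, 22.25555992126465), 42.163490295410156)
```

View pics/crop1.png

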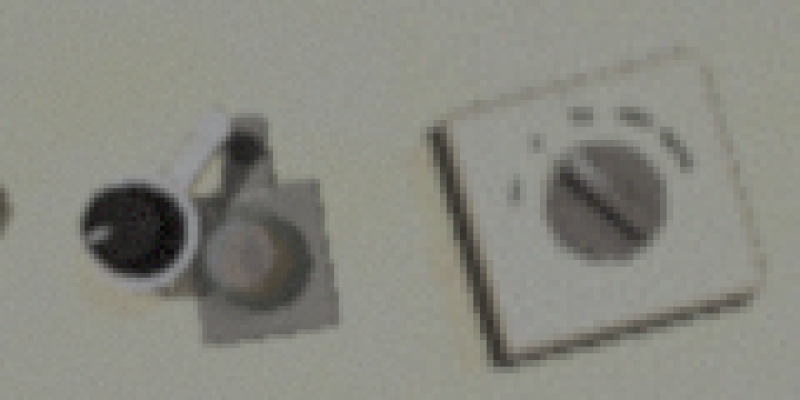

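The left crop shows the cap at (135,230) over the +y side of the jar, the jar mouth at (245,250) and the pillar at (243,145). The right crop shows the white box with its five marks: bar (515,190), one dot (537,142), two (580,115), three (632,118), four (675,150). The pointer end is at (568,165), so the selector is on one dot and needs +0.6 rad clockwise. Next I plan the approach to a viewpoint beside the cap.

```bash
cat >> h.py <<'E'
def rows(p0,y0,path,chunk=12):
    """path: list of (xyz,yaw) commanded per row; prints tool-frame rows"""
    p=np.array(p0,float);y=y0;out=[]
    for q,yy in path:
        d=np.array(q)-p; c,s=np.cos(y),np.sin(y)
        v=np.round(np.array([c*d[0]+s*d[1], s*d[0]-c*d[1], -d[2]])/.04,2); t=round(-np.degrees(yy-y)/4,2)
        assert abs(v).max()<=1 and abs(t)<=1,(v,t)
        e=v*.04; p=p+np.array([c*e[0]+s*e[1],s*e[0]-c*e[1],-e[2]]); y-=np.radians(t*4)
        out.append('{"dp":[%g,%g,%g],"twist":%g}'%(*(v+0.),t+0.))
    for i in range(0,len(out),chunk): print('['+','.join(out[i:i+chunk])+']\n')
    print('end',p.round(4),round(y,4))
def lin(p0,y0,p1,y1,n):
    return [(np.array(p0)+(np.array(p1)-p0)*k/n, y0+(y1-y0)*k/n) for k in range(1,n+1)]
E
python3 - <<'E'
from h import *
p=[.185,-.518,.2055]
rows(p,.343,lin(p,.343,[.47,.19,.33],2.4,30))
E
```

```text
[{"dp":[0.42,-0.48,-0.1],"twist":-0.98},{"dp":[0.46,-0.44,-0.11],"twist":-0.98},{"dp":[0.48,-0.42,-0.1],"twist":-0.99},{"dp":[0.51,-0.37,-0.11],"twist":-0.98},{"dp":[0.53,-0.35,-0.1],"twist":-0.98},{"dp":[0.56,-0.3,-0.1],"twist":-0.98},{"dp":[0.58,-0.27,-0.11],"twist":-0.99},{"dp":[0.59,-0.23,-0.1],"twist":-0.98},{"dp":[0.61,-0.18,-0.1],"twist":-0.98},{"dp":[0.62,-0.15,-0.11],"twist":-0.98},{"dp":[0.63,-0.1,-0.1],"twist":-0.98},{"dp":[0.63,-0.06,-0.11],"twist":-0.99}]

[{"dp":[0.64,-0.01,-0.1],"twist":-0.98},{"dp":[0.63,0.03,-0.1],"twist":-0.98},{"dp":[0.64,0.07,-0.11],"twist":-0.98},{"dp":[0.62,0.12,-0.1],"twist":-0.98},{"dp":[0.62,0.16,-0.1],"twist":-0.99},{"dp":[0.6,0.2,-0.11],"twist":-0.98},{"dp":[0.59,0.24,-0.1],"twist":-0.98},{"dp":[0.57,0.28,-0.1],"twist":-0.98},{"dp":[0.55,0.32,-0.11],"twist":-0.99},{"dp":[0.53,0.35,-0.1],"twist":-0.98},{"dp":[0.5,0.4,-0.11],"twist":-0.98},{"dp":[0.47,0.42,-0.1],"twist":-0.98}]

[{"dp":[0.44,0.46,-0.1],"twist":-0.98},{"dp":[0.41,0.48,-0.11],"twist":-0.99},{"dp":[0.38,0.52,-0.1],"twist":-0.98},{"dp":[0.34,0.53,-0.1],"twist":-0.98},{"dp":[0.3,0.56,-0.11],"twist":-0.98},{"dp":[0.27,0.58,-0.1],"twist":-0.98}]

end [0.4699 0.19   0.3299] 2.3997
```

Request:
step_arm(deltas=[{"dp": [0.42,-0.48,-0.1],"twist": -0.98},{"dp": [0.46,-0.44,-0.11],"twist": -0.98},{"dp": [0.48,-0.42,-0.1],"twist": -0.99},{"dp": [0.51,-0.37,-0.11],"twist": -0.98},{"dp": [0.53,-0.35,-0.1],"twist": -0.98},{"dp": [0.56,-0.3,-0.1],"twist": -0.98},{"dp": [0.58,-0.27,-0.11],"twist": -0.99},{"dp": [0.59,-0.23,-0.1],"twist": -0.98},{"dp": [0.61,-0.18,-0.1],"twist": -0.98},{"dp": [0.62,-0.15,-0.11],"twist": -0.98},{"dp": [0.63,-0.1,-0.1],"twist": -0.98},{"dp": [0.63,-0.06,-0.11],"twist": -0.99}])

```text
time_s: 2.3
ee_pos: [0.299, -0.2339, 0.2557]
eef_rot: [3.141, 0.0, 1.169]
force: [0.3, -0.1, 0.3]
grip_width: 0.0942
grip_force: 0.0
```

Request:
step_arm(deltas=[{"dp": [0.64,-0.01,-0.1],"twist": -0.98},{"dp": [0.63,0.03,-0.1],"twist": -0.98},{"dp": [0.64,0.07,-0.11],"twist": -0.98},{"dp": [0.62,0.12,-0.1],"twist": -0.98},{"dp": [0.62,0.16,-0.1],"twist": -0.99},{"dp": [0.6,0.2,-0.11],"twist": -0.98},{"dp": [0.59,0.24,-0.1],"twist": -0.98},{"dp": [0.57,0.28,-0.1],"twist": -0.98},{"dp": [0.55,0.32,-0.11],"twist": -0.99},{"dp": [0.53,0.35,-0.1],"twist": -0.98},{"dp": [0.5,0.4,-0.11],"twist": -0.98},{"dp": [0.47,0.42,-0.1],"twist": -0.98}])

```text
time_s: 3.5
ee_pos: [0.4132, 0.0494, 0.3054]
eef_rot: [3.141, 0.0, 1.991]
force: [0.2, -0.4, -1.0]
grip_width: 0.094
grip_force: 0.0
```

Request:
step_arm(deltas=[{"dp": [0.44,0.46,-0.1],"twist": -0.98},{"dp": [0.41,0.48,-0.11],"twist": -0.99},{"dp": [0.38,0.52,-0.1],"twist": -0.98},{"dp": [0.34,0.53,-0.1],"twist": -0.98},{"dp": [0.3,0.56,-0.11],"twist": -0.98},{"dp": [0.27,0.58,-0.1],"twist": -0.98},{"dp": [0,0,0],"twist": 0},{"dp": [0,0,0],"twist": 0}])

```text
time_s: 4.3
ee_pos: [0.4697, 0.19, 0.3295]
eef_rot: [-3.141, -0.0, 2.399]
force: [-0.1, -0.4, -0.5]
grip_width: 0.0944
grip_force: 0.0
```

```bash
cat >> h.py <<'E'
def circ(q):
    A=np.c_[2*q[:,:2],np.ones(len(q))]; s=np.linalg.lstsq(A,(q[:,:2]**2).sum(1),rcond=None)[0]
    return s[:2].round(4),round(float(np.sqrt(s[2]+s[0]**2+s[1]**2)),4)
def hullc(q):
    return cv2.minEnclosingCircle((q[:,:2]*1000).astype(np.float32))
def look(name,fn):
    C=w2c(name); im,d=ctrl.camera(name); P=cloud(name,d,C); np.savez(fn+'.npz',im=im,d=d,P=P); return im,d,P
E
python3 - <<'E'
from h import *
o=ctrl.get_obs(); print(o['time_s'],o['ee_pos'],o['eef_rot'],o['qpos'].round(3))
im,d,P=look('wrist','w1')
save('w1',cv2.resize(im,(768,576)))
X,Y,Z=np.moveaxis(P,-1,0); near=(abs(X-.5)<.16)&(abs(Y-.26)<.13)&(d>0)
for a,b in((.18,.22),(.125,.15),(.1,.115),(.007,.017)):
    q=P[near&(Z>a)&(Z<b)]
    if len(q)>5: print(a,len(q),np.median(q,0).round(4),hullc(q),cv2.minAreaRect((q[:,:2]*1000).astype(np.float32)))
E
```

```text
4.3 [0.46971613 0.19000383 0.32954409] [-3.14104121e+00 -1.84583310e-04  2.39928736e+00] [ 0.312  0.137  1.434 -0.     1.571 -0.516]
0.18 2778 [0.4846 0.2963 0.1965] ((486.2132263183594, 297.04583740234375), 28.928133010864258) ((486.10919189453125, 297.10821533203125), (57.00076675415039, 57.364540100097656), 6.073833465576172)
0.125 2262 [0.509  0.2644 0.1379] ((512.630615234375, 279.90789794921875), 75.43375396728516) ((501.9519958496094, 270.40704345703125), (75.91899871826172, 149.47476196289062), 42.19118118286133)
0.1 1310 [0.4682 0.2281 0.108 ] ((500.8255310058594, 229.55282592773438), 58.176177978515625) ((497.11798095703125, 238.27574157714844), (112.66658020019531, 51.166046142578125), 20.404743194580078)
0.007 2673 [0.4444 0.2263 0.0119] ((491.0986633300781, 230.41598510742188), 97.484619140625) ((497.7984924316406, 231.75656127929688), (179.046142578125, 110.09368896484375), 7.993861675262451)
```

View pics/w1.png

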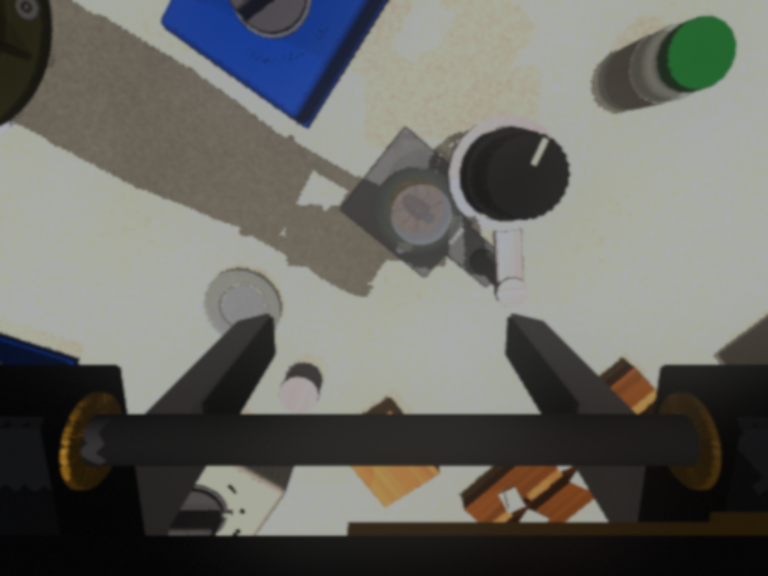

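The wrist view shows the cap at (515,172) with its white mark, the ring and arm leading to the pillar at (510,290), and the beetle in the jar at (420,208). The measurements agree:
- **Cap:** (0.486, 0.297), top at z 0.1965, which gives a cap angle of about 2.6 rad.
- **Jar:** (0.468, 0.2275), yaw 8°.
- **Pillar:** (0.562, 0.241), which is 94.7 mm from the cap against 95 mm given. The swing is 0.775 rad.

Now I go over the cap and down.

```bash
python3 - <<'E'
from h import *
p=[.4697,.19,.3295]
rows(p,2.4,lin(p,2.4,[.486,.297,.25],2.4,4)+lin([.486,.297,.25],2.4,[.486,.297,.166],2.4,5))
E
```

```text
[{"dp":[0.38,0.56,0.5],"twist":0},{"dp":[0.37,0.56,0.49],"twist":0},{"dp":[0.38,0.57,0.5],"twist":0},{"dp":[0.38,0.56,0.5],"twist":0},{"dp":[0,0,0.42],"twist":0},{"dp":[0,0,0.42],"twist":0},{"dp":[0,0,0.42],"twist":0},{"dp":[0,0,0.42],"twist":0},{"dp":[0,0,0.42],"twist":0}]

end [0.486  0.2972 0.1659] 2.4
```

Request:
step_arm(deltas=[{"dp": [0.38,0.56,0.5],"twist": 0},{"dp": [0.37,0.56,0.49],"twist": 0},{"dp": [0.38,0.57,0.5],"twist": 0},{"dp": [0.38,0.56,0.5],"twist": 0},{"dp": [0,0,0],"twist": 0},{"dp": [0,0,0.42],"twist": 0},{"dp": [0,0,0.42],"twist": 0},{"dp": [0,0,0.42],"twist": 0},{"dp": [0,0,0.42],"twist": 0},{"dp": [0,0,0.42],"twist": 0},{"dp": [0,0,0],"twist": 0}])

```text
time_s: 5.45
ee_pos: [0.4857, 0.2956, 0.1652]
eef_rot: [-3.139, -0.001, 2.398]
force: [-0.4, 0.2, -0.8]
grip_width: 0.0941
grip_force: 0.0
```

Request:
step_arm(deltas=[{"dp": [0,0,0],"twist": 0},{"dp": [0,0,0],"twist": 0},{"dp": [0,0,0],"twist": 0},{"dp": [0,0,0],"twist": 0},{"dp": [0,0,0],"twist": 0},{"dp": [0,0,0],"twist": 0},{"dp": [0,0,0],"twist": 0},{"dp": [0,0,0],"twist": 0}], gripper=-1, squeeze=30)

```text
time_s: 6.25
ee_pos: [0.4862, 0.2972, 0.1664]
eef_rot: [3.141, 0.0, 2.4]
force: [-1.2, -0.3, 2.4]
grip_width: 0.0554
grip_force: 30.0
```

Gripped, with only small side forces. Next I swing the arm along the arc, rotating the tool with it.

```bash
python3 - <<'E'
from h import *
p=np.array([.4862,.2972,.1664]);c=np.array([.5622,.241])
r=p[:2]-c; n=12
path=[]
for k in range(1,n+1):
    a=.775*k/n; M=np.array([[np.cos(a),-np.sin(a)],[np.sin(a),np.cos(a)]])
    path.append((np.r_[c+M@r,p[2]],2.4+a))
rows(p,2.4,path)
E
```

```text
[{"dp":[-0.02,-0.15,0],"twist":-0.93},{"dp":[-0.02,-0.15,0],"twist":-0.92},{"dp":[-0.02,-0.15,0],"twist":-0.93},{"dp":[-0.02,-0.15,0],"twist":-0.92},{"dp":[-0.02,-0.16,0],"twist":-0.93},{"dp":[-0.02,-0.15,0],"twist":-0.92},{"dp":[-0.03,-0.15,0],"twist":-0.93},{"dp":[-0.02,-0.15,0],"twist":-0.92},{"dp":[-0.02,-0.15,0],"twist":-0.93},{"dp":[-0.02,-0.15,0],"twist":-0.92},{"dp":[-0.02,-0.15,0],"twist":-0.93},{"dp":[-0.02,-0.15,0],"twist":-0.92}]

end [0.4686 0.2281 0.1664] 3.1749
```

Request:
step_arm(deltas=[{"dp": [-0.02,-0.15,0],"twist": -0.93},{"dp": [-0.02,-0.15,0],"twist": -0.92},{"dp": [-0.02,-0.15,0],"twist": -0.93},{"dp": [-0.02,-0.15,0],"twist": -0.92},{"dp": [-0.02,-0.16,0],"twist": -0.93},{"dp": [-0.02,-0.15,0],"twist": -0.92},{"dp": [-0.03,-0.15,0],"twist": -0.93},{"dp": [-0.02,-0.15,0],"twist": -0.92}])

```text
time_s: 7.05
ee_pos: [0.4681, 0.2521, 0.1664]
eef_rot: [3.141, -0.001, 2.919]
force: [-2.4, 1.3, 4.9]
grip_width: 0.0556
grip_force: 30.0
```

Request:
step_arm(deltas=[{"dp": [-0.02,-0.15,0],"twist": -0.93},{"dp": [-0.02,-0.15,0],"twist": -0.92},{"dp": [-0.02,-0.15,0],"twist": -0.93},{"dp": [-0.02,-0.15,0],"twist": -0.92},{"dp": [0,0,0],"twist": 0},{"dp": [0,0,0],"twist": 0}])

```text
time_s: 7.65
ee_pos: [0.4682, 0.2279, 0.1664]
eef_rot: [-3.141, -0.001, -3.109]
force: [-5.0, -1.5, 6.1]
grip_width: 0.0558
grip_force: 30.0
```

Request:
step_arm(deltas=[{"dp": [-0.01,-0.05,0],"twist": 0},{"dp": [0,0,0],"twist": 0},{"dp": [0,0,0],"twist": 0}])

```text
time_s: 7.95
ee_pos: [0.4684, 0.2265, 0.1664]
eef_rot: [3.141, -0.001, -3.109]
force: [-6.1, 2.6, 4.9]
grip_width: 0.0556
grip_force: 30.0
```

Request:
step_arm(deltas=[{"dp": [-0.01,-0.05,0],"twist": 0},{"dp": [0,0,0],"twist": 0},{"dp": [0,0,0],"twist": 0}])

```text
time_s: 8.25
ee_pos: [0.4685, 0.2261, 0.1664]
eef_rot: [3.138, -0.002, -3.108]
force: [-7.8, 13.0, 3.6]
grip_width: 0.0554
grip_force: 30.0
```

The stop is reached: force rises at y≈0.2263. I ease the press a little and screw down, sinking 0.28 mm per 4° row.

Request:
step_arm(deltas=[{"dp": [0.02,0.02,0],"twist": 0},{"dp": [0,0,0.007],"twist": 1},{"dp": [0,0,0.007],"twist": 1},{"dp": [0,0,0.007],"twist": 1},{"dp": [0,0,0.007],"twist": 1},{"dp": [0,0,0.007],"twist": 1},{"dp": [0,0,0.007],"twist": 1},{"dp": [0,0,0.007],"twist": 1},{"dp": [0,0,0.007],"twist": 1},{"dp": [0,0,0],"twist": 0}])

```text
time_s: 9.25
ee_pos: [0.4684, 0.2263, 0.1642]
eef_rot: [3.139, -0.001, 2.614]
force: [-2.0, 9.5, 1.2]
grip_width: 0.0556
grip_force: 30.0
```

```bash
python3 -c "
from h import *
o=ctrl.get_obs();print({k:np.round(o[k],3) for k in ('time_s','ee_pos','eef_rot','force','moment','qpos')})"
```

```text
{'time_s': np.float64(9.25), 'ee_pos': array([0.468, 0.226, 0.164]), 'eef_rot': array([ 3.139e+00, -1.000e-03,  2.614e+00]), 'force': array([-2.05 ,  9.503,  1.225]), 'moment': array([ 2.118,  0.381, -0.102]), 'qpos': array([ 0.378,  0.271,  1.657,  0.003,  1.212, -0.665])}
```

Request:
step_arm(deltas=[{"dp": [0,0,0.007],"twist": 1},{"dp": [0,0,0.007],"twist": 1},{"dp": [0,0,0.007],"twist": 1},{"dp": [0,0,0.007],"twist": 1},{"dp": [0,0,0.007],"twist": 1},{"dp": [0,0,0.007],"twist": 1},{"dp": [0,0,0.007],"twist": 1},{"dp": [0,0,0.007],"twist": 1},{"dp": [0,0,0.007],"twist": 1},{"dp": [0,0,0.007],"twist": 1},{"dp": [0,0,0.007],"twist": 1},{"dp": [0,0,0.007],"twist": 1}])

```text
time_s: 10.45
ee_pos: [0.4685, 0.2263, 0.1608]
eef_rot: [3.141, -0.003, 1.776]
force: [-1.3, 10.5, 1.8]
grip_width: 0.0556
grip_force: 30.0
```

Request:
step_arm(deltas=[{"dp": [0,0,0.007],"twist": 1},{"dp": [0,0,0.007],"twist": 1},{"dp": [0,0,0.007],"twist": 1},{"dp": [0,0,0.007],"twist": 1},{"dp": [0,0,0.007],"twist": 1},{"dp": [0,0,0.007],"twist": 1},{"dp": [0,0,0.007],"twist": 1},{"dp": [0,0,0.007],"twist": 1},{"dp": [0,0,0.007],"twist": 1},{"dp": [0,0,0.007],"twist": 1},{"dp": [0,0,0],"twist": 0}])

```text
time_s: 11.55
ee_pos: [0.4686, 0.2263, 0.1581]
eef_rot: [-3.141, -0.003, 1.078]
force: [-1.5, 9.0, -0.1]
grip_width: 0.0556
grip_force: 30.0
```

```bash
python3 -c "
from h import *
o=ctrl.get_obs();print({k:np.round(o[k],3) for k in ('time_s','ee_pos','eef_rot','force','moment','qpos')})"
```

```text
{'time_s': np.float64(11.55), 'ee_pos': array([0.469, 0.226, 0.158]), 'eef_rot': array([-3.141e+00, -3.000e-03,  1.078e+00]), 'force': array([-1.543,  9.021, -0.105]), 'moment': array([ 1.995,  0.15 , -0.165]), 'qpos': array([0.378, 0.278, 1.664, 0.003, 1.198, 0.871])}
```

Request:
step_arm(deltas=[{"dp": [0,0,0.007],"twist": 1},{"dp": [0,0,0.007],"twist": 1},{"dp": [0,0,0.007],"twist": 1},{"dp": [0,0,0.007],"twist": 1},{"dp": [0,0,0.007],"twist": 1},{"dp": [0,0,0.007],"twist": 1},{"dp": [0,0,0.007],"twist": 1},{"dp": [0,0,0],"twist": 0}])

```text
time_s: 12.35
ee_pos: [0.4687, 0.2263, 0.1561]
eef_rot: [-3.14, -0.002, 0.589]
force: [-0.9, 8.6, 0.9]
grip_width: 0.0554
grip_force: 30.0
```

```bash
python3 -c "
from h import *
o=ctrl.get_obs();print({k:np.round(o[k],3) for k in ('time_s','ee_pos','eef_rot','force','moment','qpos')})"
```

```text
{'time_s': np.float64(12.35), 'ee_pos': array([0.469, 0.226, 0.156]), 'eef_rot': array([-3.14e+00, -2.00e-03,  5.89e-01]), 'force': array([-0.925,  8.626,  0.933]), 'moment': array([ 2.064,  0.082, -0.129]), 'qpos': array([0.378, 0.28 , 1.666, 0.003, 1.194, 1.359])}
```

Request:
step_arm(deltas=[{"dp": [0,0,0.007],"twist": 1},{"dp": [0,0,0.005],"twist": 0.7},{"dp": [0,0,0],"twist": 0}])

```text
time_s: 12.65
ee_pos: [0.4683, 0.2264, 0.1558]
eef_rot: [-3.139, -0.001, 0.472]
force: [-5.0, 9.9, 4.3]
grip_width: 0.0558
grip_force: 30.0
```

```bash
python3 -c "
from h import *
o=ctrl.get_obs();print({k:np.round(o[k],3) for k in ('time_s','ee_pos','eef_rot','force','moment','qpos')})"
```

```text
{'time_s': np.float64(12.65), 'ee_pos': array([0.468, 0.226, 0.156]), 'eef_rot': array([-3.139e+00, -1.000e-03,  4.720e-01]), 'force': array([-5.012,  9.851,  4.31 ]), 'moment': array([2.034, 0.97 , 0.882]), 'qpos': array([0.379, 0.28 , 1.667, 0.003, 1.194, 1.476])}
```

The moment jumped from -0.13 to +0.88 N m at 2.70 rad turned and 10.6 mm sunk, so the cap is at its hard stop. I release and rise, then check.

Request:
step_arm(deltas=[{"dp": [0,0,0],"twist": 0.3},{"dp": [0,0,0],"twist": 0},{"dp": [0,0,0],"twist": -0.4},{"dp": [0,0,0],"twist": 0}])

```text
time_s: 13.05
ee_pos: [0.4681, 0.226, 0.1558]
eef_rot: [-3.14, -0.0, 0.482]
force: [-7.4, 6.5, 7.0]
grip_width: 0.0557
grip_force: 30.0
```

Request:
step_arm(deltas=[{"dp": [0,0,0],"twist": 0},{"dp": [0,0,0],"twist": 0},{"dp": [0,0,0],"twist": 0},{"dp": [0,0,0],"twist": 0},{"dp": [0,0,0],"twist": 0},{"dp": [0,0,0],"twist": 0},{"dp": [0,0,-0.5],"twist": 0},{"dp": [0,0,-0.9],"twist": 0},{"dp": [0,0,-1],"twist": 0},{"dp": [0,0,-1],"twist": 0},{"dp": [0,0,-1],"twist": 0},{"dp": [0,0,0],"twist": 0}], gripper=1)

```text
time_s: 14.25
ee_pos: [0.4696, 0.2252, 0.3367]
eef_rot: [3.141, -0.008, 0.48]
force: [-0.4, -0.4, -0.5]
grip_width: 0.0939
grip_force: 0.0
```

```bash
python3 - <<'E'
from h import *
o=ctrl.get_obs(); print(o['time_s'],o['ee_pos'],o['eef_rot'],o['qpos'].round(3))
im,d,P=look('top','t2')
X,Y,Z=np.moveaxis(P,-1,0); near=(abs(X-.5)<.16)&(abs(Y-.26)<.13)&(d>0)
C=w2c('wrist'); w,dw,Pw=look('wrist','w2'); save('w2',cv2.resize(w,(640,480)))
for n,P in (('top',P),('wrist',Pw)):
  X,Y,Z=np.moveaxis(P,-1,0); near=(abs(X-.48)<.1)&(abs(Y-.235)<.08)
  for a,b in((.175,.2),(.125,.145)):
    q=P[near&(Z>a)&(Z<b)]
    if len(q)>5: print(n,a,len(q),np.median(q,0).round(4),hullc(q),cv2.minAreaRect((q[:,:2]*1000).astype(np.float32)))
E
```

```text
14.25 [0.46961979 0.22524751 0.3367233 ] [ 3.1407389  -0.00833557  0.47958664] [0.377 0.164 1.388 0.    1.581 1.468]
top 0.175 74 [0.4698 0.2085 0.186 ] ((467.6419372558594, 211.33233642578125), 21.040302276611328) ((468.7897644042969, 207.12965393066406), (39.86796951293945, 23.962858200073242), 19.602764129638672)
top 0.125 99 [0.4654 0.1949 0.1378] ((484.10369873046875, 225.09945678710938), 56.132625579833984) ((481.4062194824219, 221.2900848388672), (89.89817810058594, 79.50499725341797), 63.524620056152344)
wrist 0.175 2167 [0.4701 0.2289 0.1859] ((468.7513427734375, 228.17279052734375), 28.878583908081055) ((469.509765625, 228.41067504882812), (55.86773681640625, 56.92764663696289), 26.418231964111328)
wrist 0.125 2406 [0.5062 0.2389 0.1379] ((500.4249267578125, 231.45066833496094), 75.85935974121094) ((494.7059020996094, 241.42469787597656), (145.5235595703125, 86.79170989990234), 27.44148826599121)
```

View pics/w2.png

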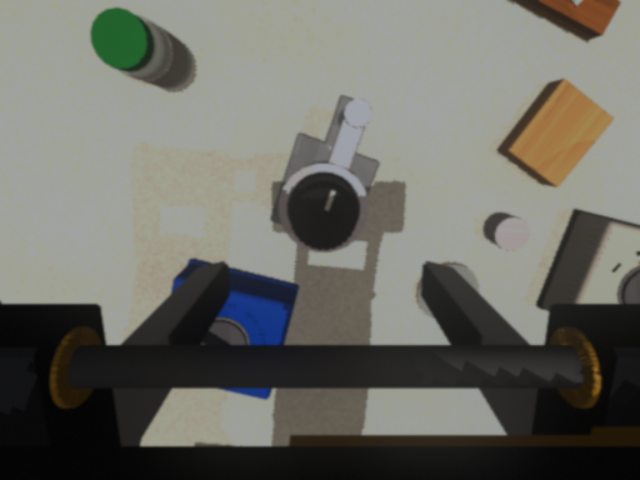

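The wrist view shows the cap at (322,210), concentric with the jar. Its top is at z 0.1859 (home is 0.186) and its centre at (0.469, 0.228), so the jar is sealed. Next is the white box.

```bash
python3 - <<'E'
from h import *
p=[.4696,.2252,.3367]
rows(p,.48,lin(p,.48,[.55,-.171,.29],.841,11))
E
```

```text
[{"dp":[-0.25,0.88,0.11],"twist":-0.47},{"dp":[-0.29,0.88,0.1],"twist":-0.47},{"dp":[-0.31,0.86,0.11],"twist":-0.47},{"dp":[-0.34,0.86,0.1],"twist":-0.47},{"dp":[-0.36,0.84,0.11],"twist":-0.47},{"dp":[-0.4,0.83,0.11],"twist":-0.47},{"dp":[-0.42,0.81,0.1],"twist":-0.47},{"dp":[-0.45,0.81,0.11],"twist":-0.47},{"dp":[-0.47,0.78,0.11],"twist":-0.47},{"dp":[-0.5,0.77,0.1],"twist":-0.47},{"dp":[-0.53,0.76,0.11],"twist":-0.47}]

end [ 0.55   -0.1711  0.2899] 0.8409
```

Request:
step_arm(deltas=[{"dp": [-0.25,0.88,0.11],"twist": -0.47},{"dp": [-0.29,0.88,0.1],"twist": -0.47},{"dp": [-0.31,0.86,0.11],"twist": -0.47},{"dp": [-0.34,0.86,0.1],"twist": -0.47},{"dp": [-0.36,0.84,0.11],"twist": -0.47},{"dp": [-0.4,0.83,0.11],"twist": -0.47},{"dp": [-0.42,0.81,0.1],"twist": -0.47},{"dp": [-0.45,0.81,0.11],"twist": -0.47},{"dp": [-0.47,0.78,0.11],"twist": -0.47},{"dp": [-0.5,0.77,0.1],"twist": -0.47},{"dp": [-0.53,0.76,0.11],"twist": -0.47},{"dp": [0,0,0],"twist": 0}])

```text
time_s: 15.55
ee_pos: [0.5483, -0.1748, 0.2815]
eef_rot: [-3.138, 0.002, 0.838]
force: [0.6, 0.8, -1.1]
grip_width: 0.0941
grip_force: 0.0
```

Request:
step_arm(deltas=[{"dp": [0,0,0],"twist": 0},{"dp": [0,0,0],"twist": 0}])

```text
time_s: 15.75
ee_pos: [0.5487, -0.1706, 0.2841]
eef_rot: [-3.141, 0.0, 0.841]
force: [0.4, 1.0, 0.0]
grip_width: 0.0941
grip_force: 0.0
```

```bash
cat > sel.py <<'E'
from h import *
import sys
o=ctrl.get_obs(); print(o['time_s'],o['ee_pos'],o['eef_rot'])
im,d,P=look('wrist',sys.argv[1]); save(sys.argv[1],cv2.resize(im,(640,480)))
X,Y,Z=np.moveaxis(P,-1,0); near=(abs(X-.55)<.12)&(abs(Y+.17)<.12)
for a,b in((.063,.074),(.1,.115)):
    q=P[near&(Z>a)&(Z<b)]; print(a,len(q),q.mean(0).round(4),np.median(q[:,2]).round(4),cv2.minAreaRect((q[:,:2]*1000).astype(np.float32)))
    v=q[:,:2]-q[:,:2].mean(0); print('axis yaw',np.arctan2(*np.linalg.svd(v,full_matrices=False)[2][0][::-1]))
E
python3 sel.py w3
```

```text
15.75 [ 0.54867204 -0.17063966  0.28405436] [-3.14061857e+00  2.25443032e-04  8.40897441e-01]
0.063 10410 [ 0.5523 -0.1658  0.0698] 0.0699 ((549.281982421875, -169.580810546875), (139.8695526123047, 150.12173461914062), 13.552640914916992)
axis yaw -1.3137376348814334
0.1 689 [ 0.5502 -0.1688  0.1057] 0.1058 ((549.6531982421875, -169.64801025390625), (59.45115280151367, 15.441174507141113), 47.91987991333008)
axis yaw -2.309618260698804
```

View pics/w3.png

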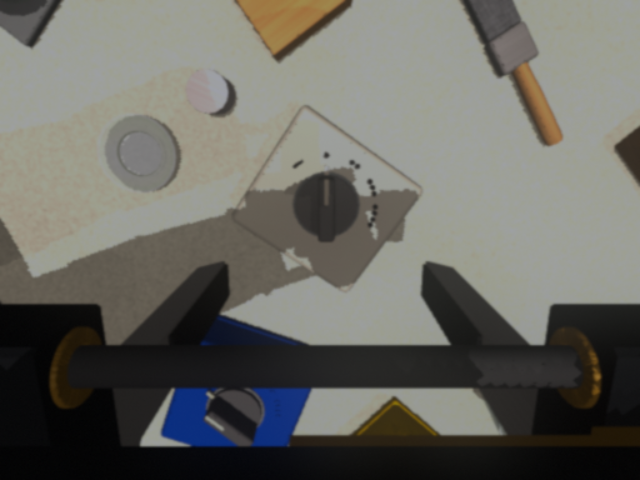

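The wrist view shows the white selector at (326,205). Its white line at (326,185) points at the single dot (326,155), and two dots are next clockwise at (354,164). The bar centre is (0.5496, -0.1697), top z 0.1057, yaw 47.9°, and the target yaw is 13.5°. Now I descend and grip.

Request:
step_arm(deltas=[{"dp": [0.03,0,0.8],"twist": 0},{"dp": [0,0,0.9],"twist": 0},{"dp": [0,0,0.9],"twist": 0},{"dp": [0,0,0.9],"twist": 0},{"dp": [0,0,0.7],"twist": 0},{"dp": [0,0,0.5],"twist": 0},{"dp": [0,0,0.2],"twist": 0},{"dp": [0,0,0],"twist": 0},{"dp": [0,0,0],"twist": 0}])

```text
time_s: 16.7
ee_pos: [0.5502, -0.1704, 0.0898]
eef_rot: [3.14, -0.001, 0.841]
force: [-1.0, -0.1, -0.4]
grip_width: 0.0941
grip_force: 0.0
```

Request:
step_arm(deltas=[{"dp": [0,0,0.22],"twist": 0},{"dp": [0,0,0],"twist": 0}])

```text
time_s: 16.9
ee_pos: [0.5495, -0.1705, 0.0794]
eef_rot: [-3.141, 0.0, 0.841]
force: [0.1, 0.4, -0.3]
grip_width: 0.0942
grip_force: 0.0
```

Request:
step_arm(deltas=[{"dp": [0,0,0],"twist": 0},{"dp": [0,0,0],"twist": 0},{"dp": [0,0,0],"twist": 0},{"dp": [0,0,0],"twist": 0},{"dp": [0,0,0],"twist": 0},{"dp": [0,0,0],"twist": 0},{"dp": [0,0,0],"twist": 0},{"dp": [0,0,0],"twist": 0},{"dp": [0,0,0],"twist": 0},{"dp": [0,0,0],"twist": 0}], gripper=-1, squeeze=25)

```text
time_s: 17.9
ee_pos: [0.5497, -0.1706, 0.0798]
eef_rot: [-3.142, 0.0, 0.841]
force: [0.3, -1.3, 0.3]
grip_width: 0.0175
grip_force: 0.0
```

Request:
step_arm(deltas=[{"dp": [0,0,0],"twist": 0},{"dp": [0,0,0],"twist": 0},{"dp": [0,0,0],"twist": 0}])

```text
time_s: 18.2
ee_pos: [0.5497, -0.1707, 0.0798]
eef_rot: [3.141, -0.0, 0.841]
force: [1.4, -0.6, -1.5]
grip_width: 0.0159
grip_force: 25.0
```

Request:
step_arm(deltas=[{"dp": [0,0,0],"twist": 1},{"dp": [0,0,0],"twist": 1},{"dp": [0,0,0],"twist": 1},{"dp": [0,0,0],"twist": 1},{"dp": [0,0,0],"twist": 1},{"dp": [0,0,0],"twist": 1},{"dp": [0,0,0],"twist": 1},{"dp": [0,0,0],"twist": 1},{"dp": [0,0,0],"twist": 0.6},{"dp": [0,0,0],"twist": 0},{"dp": [0,0,0],"twist": 0},{"dp": [0,0,0],"twist": 0}])

```text
time_s: 19.4
ee_pos: [0.5499, -0.171, 0.0798]
eef_rot: [3.141, -0.001, 0.241]
force: [2.5, -4.8, -2.5]
grip_width: 0.016
grip_force: 25.0
```

Turned 0.60 rad. Release, rise and check.

Request:
step_arm(deltas=[{"dp": [0,0,0],"twist": 0},{"dp": [0,0,0],"twist": 0},{"dp": [0,0,0],"twist": 0},{"dp": [0,0,0],"twist": 0},{"dp": [0,0,0],"twist": 0},{"dp": [0,0,0],"twist": 0},{"dp": [0,0,-0.5],"twist": 0},{"dp": [0,0,-1],"twist": 0},{"dp": [0,0,-1],"twist": 0},{"dp": [0,0,-1],"twist": 0},{"dp": [0,0,-1],"twist": 0},{"dp": [0,0,-0.8],"twist": 0}], gripper=1)

```text
time_s: 20.6
ee_pos: [0.5497, -0.1706, 0.2944]
eef_rot: [3.141, -0.002, 0.24]
force: [0.2, -0.6, 0.5]
grip_width: 0.0939
grip_force: 0.0
```

Request:
step_arm(deltas=[{"dp": [0,0,0],"twist": 0},{"dp": [0,0,0],"twist": 0},{"dp": [0,0,0],"twist": 0}])

```text
time_s: 20.9
ee_pos: [0.5493, -0.1705, 0.2903]
eef_rot: [-3.14, 0.002, 0.24]
force: [0.3, 0.3, -0.5]
grip_width: 0.0941
grip_force: 0.0
```

```bash
python3 sel.py w4; python3 - <<'E'
from h import *
for n in ('top','side'):
  im,d,P=look(n,n+'9'); X,Y,Z=np.moveaxis(P,-1,0); near=(abs(X-.48)<.12)&(abs(Y-.235)<.1)
  for a,b in((.175,.21),(.125,.145)):
    q=P[near&(Z>a)&(Z<b)]
    if len(q)>5: print(n,a,len(q),np.median(q,0).round(4),hullc(q))
  if n=='side': save('s9',cv2.resize(im,(640,480)))
E
```

```text
20.9 [ 0.54929199 -0.17047637  0.29026282] [-3.14026559e+00  1.94162221e-03  2.40179307e-01]
0.063 10083 [ 0.5538 -0.1681  0.0699] 0.07 ((550.2022705078125, -169.12269592285156), (138.28421020507812, 150.08599853515625), 13.533575057983398)
axis yaw -1.3501141229003366
0.1 670 [ 0.5511 -0.169   0.1057] 0.1059 ((549.9915161132812, -169.56658935546875), (59.16593551635742, 15.59800910949707), 13.46406078338623)
axis yaw -2.9125961727938616
top 0.175 232 [0.47   0.2249 0.1861] ((470.3217468261719, 225.5450439453125), 28.79375457763672)
top 0.125 326 [0.4961 0.2296 0.138 ] ((501.54766845703125, 230.09664916992188), 75.10261535644531)
side 0.175 291 [0.4665 0.2297 0.1849] ((468.9717102050781, 226.56900024414062), 29.626920700073242)
side 0.125 443 [0.4723 0.2429 0.1372] ((499.61822509765625, 231.2841033935547), 74.59434509277344)
```

View pics/w4.png

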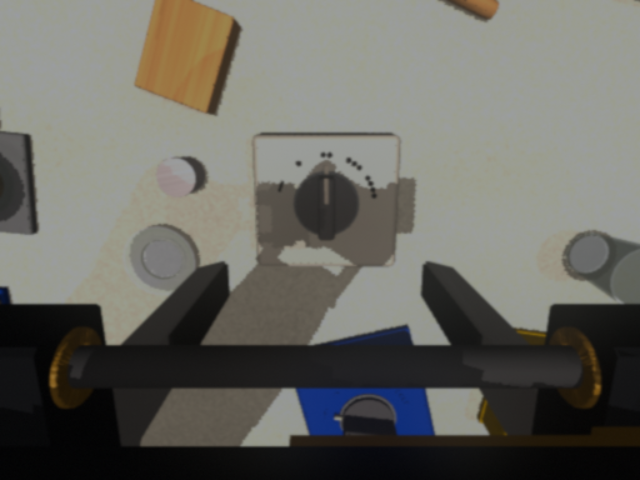

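The view shows the selector's white line at (326,185) pointing at the two dots (326,155). The bar yaw is 13.46°, against 13.5° for the box. The cap is still home (top z 0.186 over the mouth), and the gripper is open and clear.

```bash
python3 -c "
from station import ctrl
print(ctrl.hand_in())"
```

```text
the job is handed in; nothing more can be done
None
```

The jar is sealed with the cap screwed fully home, the selector is on two dots, and the job was handed in with the gripper open and touching nothing, at about 21 s of the 58 s limit; no verdict was returned.

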